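# Meter a few bearing balls from a scoop into the parts dish

## Robot

A 7-joint arm with a two-finger parallel gripper is mounted at the origin on the work surface. World frame = base frame: x ahead of the robot, y to its left, z up, the work surface at z = 0. Lengths are in mm, angles in rad, forces in N, time in s.
With the tool pointing down it reaches from about 425 to 875 mm from the base axis. Payload 4.7 kg.
Tool frame: the origin (TCP) lies on the front face of the gripper's body, between the roots of the fingers; the fingertips stand 73 mm ahead of it and the grasp point (between the pads) lies 54 mm ahead of it; z points along the fingers, y is the line along which they close (so a half turn about z gives the same grasp; the last joint's range is limited). The gripper opens to 85 mm and grips with 20 to 120 N. Pads are 22 mm wide; open, the fingers measure 114 mm over their backs; the gripper's body (76 mm by 85 mm) begins 54 mm behind the grasp point. The pads swing forward as they close: fully open they stand 13 mm farther back than shut.
Start: joints at [1.136, 0.321, -0.07, 1.45, 0.023, 1.371, -0.057], TCP at [282.009, -585.652, 303.949] pointing down, gripper open.
Joint ranges: [-2.86, 2.86], [-0.3, 2.09], [-1.38, 1.24], [0.06, 2.45], [-1.56, 4.7], [0.09, 2.05], [-2.69, 2.69]. Speed limits (rad/s): [2.57, 2.57, 3.14, 3.14, 3.14, 3.14, 3.14].

## Interface

Orientations are given as a rotation vector (axis times angle).
In Python, from station import state, grab_frame, finish_job gives the robot as it stands.
- The arm moves only by the tool send_rows, never from a script. Its argument "rows" is a list that holds one entry, the list of rows, each a list of 5 numbers: the shift along the tool's x, y, z in units of 0.04 m (1.0 is 0.04 m), then the turn about the tool's z in units of pi/4 rad (1.0 is pi/4 rad), then the opening, from 0 (shut) to 1 (fully open). A call has 1 to 20 rows; each row shifts and turns the commanded pose from where the row before left it, along the tool's axes as they then stand; what a row does not reach is not made up. A row lasts 1/8 s, in which the tool goes at most 62.5 mm and 10.7 degrees, less where a joint would pass 70% of its speed; a pose out of reach is approached as far as the arm can. A call with a number of a shift or a turn outside -1 to 1 is refused whole. A call with a gripper value outside its range is refused whole. The fingers move at their own pace and stop on an object; "newtons" is the grip in N (left out, the last holds). Time passes only in rows, so rows that do not move let the fingers close. It gives the time, the measured TCP pose, the force, the opening and the grip force at its end, in the units of the state.
- state(): the state, without advancing time (a new reading comes with each control period).
- grab_frame(name): name is "scene" or "top" or "wrist"; returns a dict with "pixels" (400x640x3 uint8, red, green, blue), "range_z" (400x640 float32, mm along the optical axis (not along the pixel's ray), 0 where there is no reading), "vfov" (degrees; the focal length in pixels is half the picture's height over the tangent of half this angle, whatever the lens; pixels are square), "cx", "cy" (the principal point, pixels), "eye" and "orientation" of the camera in the world. Camera axes: x right, y down, z forward; pixel columns grow to the right and rows downward; lengths in mm; the calibration is good to about 2 mm. A picture is of the moment at which its call begins.
- finish_job(): hands the job in; it is judged then, once.
The state is a dict: "clock": time; "joint_positions": joint angles; "qvel": joint speeds; "joint_efforts": joint torques, N m; "position": TCP position; "tool_rot": TCP orientation; "contact_force": force on the tool from outside, world axes, zero at the start; "torque": the same for the moment, N m; "grip_width": finger opening in mm; "gripper_force": force on a finger pad.
Only numpy, scipy, OpenCV 4.12 (cv2) and the standard library are available. Lean on these libraries where they do the work, as an engineer would, in place of code of your own. Each camera call takes 0.05 s, during which the arm holds its last target. There are 200 camera calls.

## Task

Portion out a few bearing balls for a wheel repair: take the aluminium ball scoop by its handle, hold its open lip over the steel parts dish and tip it, just far enough that some of its six balls roll into the dish: at least two and at most four, the others staying in the scoop. Then stand the scoop level on the bench again and let go. Do not touch the balls with the gripper, spill any on the bench, or disturb the yellow bottle, the wrench or the copper elbow.

Things in the scene. Friction and masses are not known exactly. Their poses are not given: they have to be found in the camera images.
- scoop_handle (a point): Grip point on the handle of the loose scoop. The handle is a level flat-sided aluminium bar 14 mm thick (along y) and 18 mm tall, centre line 52 mm above the scoop's foot, from 62 to 171 mm behind scoop_mid (last 55 mm black). This point: on the centre line, 105 mm behind scoop_mid. Axes: x from handle to lip, y across, z up. The handle starts roughly towards the robot.
- scoop_mid (a point): Middle of the scoop's trough, 21 mm above its flat foot; axes as for the handle. Six balls lie in it in single file. Trough: 30 mm wide outside, 24 mm inside, closed at the rear, sides 22 mm high; its floor is an arc of 100 mm radius about the y axis, lowest (12 mm up) here and rising to the lip. Foot 84 x 34 mm. 0.2 to 0.3 kg empty. Starts level on the bench.
- scoop_lip (a point): Middle of the open front lip on the trough's floor, 75 mm ahead of scoop_mid and 46 mm above the foot; axes as for the handle. Here the floor slopes up at 0.85 rad when the scoop is level. Lip down, the balls leave one by one: the first at a tilt of about 0.5 rad, half are out near 0.65, the last near 0.85.
- dish_centre (a point): Centre of the inner floor of the steel parts dish, a round dish fixed to the bench with no handle: 160 mm outside diameter at its rim, 136 mm at its foot, 32 mm high, wall 4 mm; this point is 5 mm above the bench.
- scoop: The whole scoop: origin under scoop_mid at the underside of its foot, 21 mm below scoop_mid; axes as for the handle.
- gas: Bystander: upright yellow bottle, 64 mm diameter, 190 mm tall; origin at the centre of its foot. Loose, leave alone.
- wrench: Bystander: steel wrench about 200 mm long, lying flat along its x. Loose, leave alone.
- elbow: Bystander: copper pipe elbow lying flat, two legs 40 mm long and 28 mm in diameter, along its x and y; origin under the corner. Loose, leave alone.
- ball0_center (a point): Centre of a loose plain steel bearing ball, 18 mm in diameter, 24 g, one of six alike that start in the scoop's trough; they roll easily.
- ball1_center (a point): Centre of another of the six steel balls, 18 mm.
- ball2_center (a point): Centre of another of the six steel balls, 18 mm.
- ball3_center (a point): Centre of another of the six steel balls, 18 mm.
- ball4_center (a point): Centre of another of the six steel balls, 18 mm.
- ball5_center (a point): Centre of another of the six steel balls, 18 mm.
Mind the look-alikes: they are no part of the job. Of the things shaped like the scoop, the aluminium one is meant.

How it is judged:
By the outcome, as a careful person would: the job done as asked, in the order asked, and still so for the second after the job is handed in, with the robot touching nothing.
It also fails if it takes over 72 s, if anything falls off the work surface, if the arm or the gripper's body presses on something with over 40 N, if the wrist force passes 120 N, or if a joint passes its speed limit or range.

## Working session

There is one attempt and no reset: what is moved stays moved. The work goes in short steps, Python scripts to look and compute and a tool call to move; the robot and the scene stay as the last step left them, time stands still between calls to the robot, and variables do not carry over. Pictures are saved under pics/ and viewed, at most 10 in all, crops included, and the job is handed in when it is done.

Besides the shell and the picture viewer there is one more tool, called after "Call:" by a JSON object that holds its "fn" and its "kwargs", one argument or row to a line. send_rows: Moves the arm, as the interface text tells. Its arguments: {"type":"object","properties":{"rows":{"type":"array","items":{"type":"array","items":{"type":"array","items":{"type":"number"}}}},"newtons":{"type":"number"}},"required":["rows"]}

```bash
ls; mkdir -p pics
python3 - <<'E'
from station import *
import cv2,numpy as np
print(state())
for n in("scene","top"):
    f=grab_frame(n); cv2.imwrite(f"pics/{n}0.png",f["pixels"][...,::-1]); np.savez(f"{n}0.npz",**f)
    print(n,f["vfov"],f["cx"],f["cy"],f["eye"],f["orientation"])
E
```

```text
pics
{'clock': 0.0, 'joint_positions': array([ 1.13609196,  0.32182574, -0.07009084,  1.45169269,  0.02263784,
        1.37081561, -0.05692073]), 'qvel': array([2.13680061e-04, 1.69192052e-03, 1.35046028e-03, 1.16133317e-03,
       1.04894420e-05, 1.02999732e-03, 1.73891651e-04]), 'joint_efforts': array([-6.34003500e-04, -4.93582678e+01, -3.82433999e-01, -3.14334154e+01,
        1.30203820e-02,  1.14107746e-02,  1.28415022e-05]), 'position': array([ 281.80469291, -585.27962321,  302.81278052]), 'tool_rot': array([-3.06099242e+00, -6.98698253e-01,  8.88602673e-04]), 'contact_force': array([ 0.04386246,  0.01105734, -0.18555729]), 'torque': array([ 0.05108629, -0.01232491,  0.00640541]), 'gripper_force': 0.0, 'grip_width': 85.52791139236578}
scene 48.22995897733912 324.10468260281334 198.10796363043772 [ 919.43434455 -558.55143641  909.42402303] [-2.41451115 -0.62787975  0.19608638]
top 48.376760695156264 316.9812269622253 197.40797115244132 [ 492.35630755    8.62867084 1394.63345609] [-2.16176134  2.20345693 -0.0876217 ]
```

View pics/scene0.png

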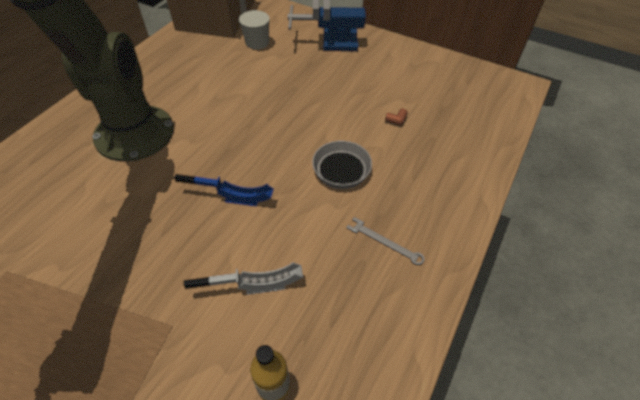

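View pics/top0.png

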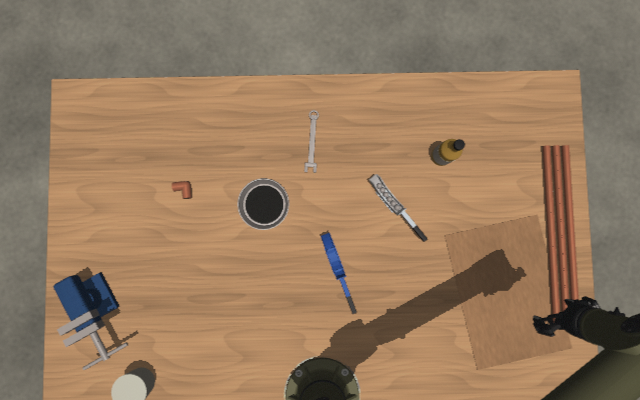

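The scene shows two scoop shapes. In the top view, one is all blue at about (338,270), and one is bare aluminium with balls and a black handle end at about (398,207). The aluminium one fits the description. The dish is at (264,204), the wrench at (312,140), the bottle at (450,150) and the elbow at (182,189). I'll confirm with a crop and measure.

```bash
cat > h.py <<'E'
import numpy as np,cv2
from scipy.spatial.transform import Rotation as R
def ray(f,u,v,z):
    "cast pixel(s) onto world plane z"
    F=200/np.tan(np.radians(float(f["vfov"]))/2)
    d=np.stack([(np.asarray(u)-f["cx"])/F,(np.asarray(v)-f["cy"])/F,np.ones(np.shape(u))],-1)@R.from_rotvec(f["orientation"]).as_matrix().T
    return f["eye"]+d*((z-f["eye"][2])/d[...,2])[...,None]
def cloud(f):
    F=200/np.tan(np.radians(float(f["vfov"]))/2); v,u=np.mgrid[:400,:640]; Z=f["range_z"]
    return np.stack([(u-f["cx"])/F*Z,(v-f["cy"])/F*Z,Z],-1)@R.from_rotvec(f["orientation"]).as_matrix().T+f["eye"]
E
python3 - <<'E'
from h import *
for n,b in(("top",(355,165,440,250)),("scene",(170,240,320,310))):
    f=dict(np.load(n+"0.npz")); P=cloud(f); 
    x0,y0,x1,y1=b; Q=P[y0:y1,x0:x1].reshape(-1,3); ok=f["range_z"][y0:y1,x0:x1].ravel()>0
    Q=Q[ok&(Q[:,2]>25)&(Q[:,2]<90)]
    c=Q[:,:2].mean(0); w,V=np.linalg.eigh(np.cov((Q[:,:2]-c).T)); d=V[:,1]*np.sign(V[0,1])
    t=(Q[:,:2]-c)@d; print(n,len(Q),"c",c,"hdg",np.degrees(np.arctan2(d[1],d[0])),"ends",c+d*t.min(),c+d*t.max(),t.max()-t.min())
    h=Q[(t<t.min()+80)]; print(" handle z",np.percentile(h[:,2],[10,50,90]),"mean",h.mean(0))
    hw,hV=np.linalg.eigh(np.cov((h[:,:2]-h[:,:2].mean(0)).T)); print(" handle hdg",np.degrees(np.arctan(hV[1,1]/hV[0,1])))
f=dict(np.load("top0.npz")); P=cloud(f)
print("bench z",np.median(P[300:320,200:250,2]))
m=P[175:235,232:296]; m=m[(m[...,2]>24)&(m[...,2]<42)]; p=m[:,:2].astype(np.float32); (c,r)=cv2.minEnclosingCircle(p); print("dish",c,r)
im=cv2.imread("pics/top0.png")[165:250,345:445]; cv2.imwrite("pics/crop.png",cv2.resize(im,None,fx=6,fy=6,interpolation=cv2.INTER_CUBIC))
E
```

```text
top 594 c [ 570.81396653 -232.13797045] hdg 37.41476127395289 ends [ 462.44687496 -315.03511568] [ 659.26485968 -164.4760407 ] 247.80103746303735
 handle z [52.98999712 59.33791137 63.39379448] mean [ 493.49898961 -291.1391401    58.56664896]
 handle hdg 37.60646939334017
scene 1459 c [ 573.62517224 -236.8162771 ] hdg 38.57195779548768 ends [ 466.93223689 -321.90266605] [ 661.48068897 -166.75251285] 248.83864299362347
 handle z [48.28837646 59.73952957 62.57604741] mean [ 498.06751729 -297.15692563   57.61888054]
 handle hdg 37.67082433215061
bench z -0.9128957139661225
dish (583.5767211914062, 172.31849670410156) 79.84461975097656
```

View pics/crop.png

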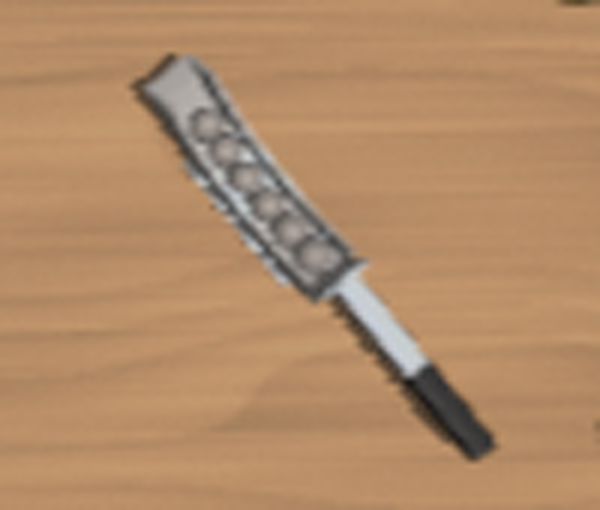

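The crop confirms it: a bare aluminium trough with six balls in a row, lip at the upper left and the black handle end at the lower right. I'll move to a point above the grip point.

Call:
{"fn": "send_rows", "kwargs": {
  "rows": [
    [[0,0,0,-0.132,1],[0,0,0,-0.132,1],[0.93,-0.25,0.25,0,1],[0.93,-0.25,0.25,0,1],[0.93,-0.25,0.25,0,1],[0.93,-0.25,0.25,0,1],[0.93,-0.25,0.25,0,1],[0.93,-0.25,0.25,0,1],[0.93,-0.25,0.25,0,1],[0.93,-0.25,0.25,0,1],[0.93,-0.25,0.25,0,1],[0.93,-0.25,0.25,0,1],[0,0,0,0,1],[0,0,0,0,1]]
  ],
  "newtons": 20
}}

```text
clock: 1.85
position: [515.2, -280.1, 203.6]
tool_rot: [2.974, 1.012, -0.002]
contact_force: [0.2, -0.5, 0.5]
grip_width: 85.5
gripper_force: 0.0
```

Run:
```python
from h import *
from station import *
s=state(); print(s["position"],s["tool_rot"],s["clock"])
f=grab_frame("wrist"); cv2.imwrite("pics/w1.png",f["pixels"][...,::-1]); np.savez("w1.npz",**f)
P=cloud(f).reshape(-1,3); Q=P[(f["range_z"].ravel()>0)&(P[:,2]>42)&(P[:,2]<80)]
R0=R.from_rotvec(s["tool_rot"]).as_matrix(); L=(Q-s["position"])@R0
for a in range(-100,200,15):
    k=L[(L[:,0]>=a)&(L[:,0]<a+15)&(abs(L[:,1])<60)]
    if len(k)>5: print(a,len(k),np.percentile(k[:,1],[2,50,98]).round(1),np.percentile(k[:,2],[2,50]).round(1))
```

```text
[ 515.24257722 -280.08566144  203.62805794] [ 2.97406744e+00  1.01182250e+00 -1.69365279e-03] 1.85
-70 237 [-8.8 -2.4  4.7] [140.6 141.8]
-55 389 [-8.6 -1.7  5.3] [140.4 141.7]
-40 420 [-8.5 -1.7  5.2] [140.4 141.7]
-25 453 [-9.1 -1.6  5.1] [140.4 141.7]
-10 453 [-8.9 -2.3  4.3] [140.5 141.8]
5 485 [-8.7 -2.3  4.8] [140.5 141.9]
20 515 [-8.6 -2.2  4.8] [140.5 141.8]
35 784 [-16.3  -2.2  11.8] [138.8 141.6]
50 225 [-17.  -14.3  12.4] [151.4 155.1]
65 146 [-17.2   3.4  12.6] [156.5 159.5]
```

View pics/w1.png

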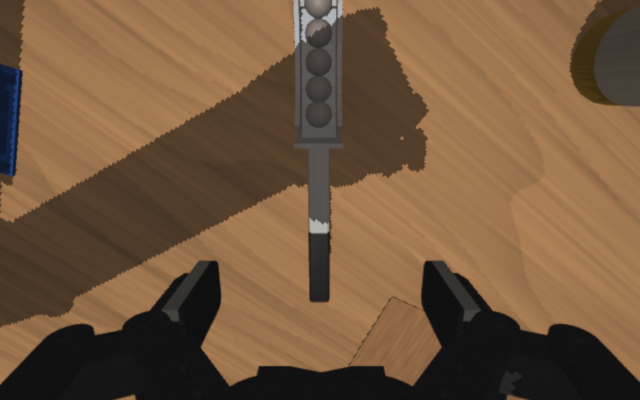

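The wrist view shows the handle upright at u=319, with its tail at v=300 and the trough's rear at v=143, so the tool is aligned to within 2 mm. I'll descend, grip lightly and lift 12 mm, to see whether the scoop hangs or pivots in the pads.

Call:
{"fn": "send_rows", "kwargs": {
  "rows": [
    [[0,-0.05,0.49,0,1],[0,0,0.49,0,1],[0,0,0.49,0,1],[0,0,0.49,0,1],[0,0,0.49,0,1],[0,0,0,0,1],[0,0,0,0,0],[0,0,0,0,0],[0,0,0,0,0],[0,0,0,0,0],[0,0,0,0,0],[0,0,0,0,0],[0,0,0,0,0],[0,0,0,0,0]]
  ],
  "newtons": 20
}}

```text
clock: 3.65
position: [514.7, -278.1, 106.3]
tool_rot: [2.973, 1.012, 0.0]
contact_force: [-0.8, 0.0, 3.9]
grip_width: 13.7
gripper_force: 24.6
```

Call:
{"fn": "send_rows", "kwargs": {
  "rows": [
    [[0,0,-0.1,0,0],[0,0,-0.1,0,0],[0,0,-0.1,0,0],[0,0,0,0,0],[0,0,0,0,0]]
  ]
}}

```text
clock: 4.28
position: [514.3, -277.9, 117.8]
tool_rot: [-2.974, -1.012, 0.001]
contact_force: [-0.7, 0.3, -1.7]
grip_width: 14.0
gripper_force: 23.6
```

```bash
cat >> h.py <<'E'
def tilt(tag=None):
    "slope of the handle and trough in the tool frame, from the wrist camera (handle top plane)"
    from station import state,grab_frame
    s=state(); f=grab_frame("wrist"); P=cloud(f).reshape(-1,3)
    if tag: cv2.imwrite(f"pics/{tag}.png",f["pixels"][...,::-1])
    L=(P-s["position"])@R.from_rotvec(s["tool_rot"]).as_matrix()
    L=L[(f["range_z"].ravel()>0)&(abs(L[:,1])<20)]
    h=L[(abs(L[:,1])<5)&(L[:,2]>0)&(L[:,2]<95)]
    for a in range(-75,140,12):
        k=L[(L[:,0]>=a)&(L[:,0]<a+12)]
        if len(k)>5: print(a,len(k),np.percentile(k[:,2],[3,50]).round(1),end=" | ")
    print("\nwidth",s["grip_width"],"grip",s["gripper_force"],"F",s["contact_force"].round(2),"T",s["torque"].round(3),"clk",s["clock"],"pos",s["position"].round(1))
E
python3 -c "
from h import *
tilt('w2')"
```

```text
-39 297 [41.2 42.2] | -27 971 [41.6 42.8] | -15 1834 [21.9 43.9] | -3 3237 [22.1 45.2] | 9 16362 [-16.7  -2.1] | 21 1446 [45.7 47.2] | 33 1411 [46.2 47.9] | 45 3246 [45.8 70.7] | 57 2413 [61.2 72.3] | 69 2247 [69.9 80.2] | 81 2307 [75.5 85.8] | 93 2292 [78.8 87.5] | 105 1884 [79.9 88.3] | 117 32 [115.4 117.1] | 
width 14.022256813915739 grip 23.634735345840454 F [-0.68  0.31 -1.72] T [-0.001  0.25   0.106] clk 4.275 pos [ 514.3 -277.9  117.8]
```

View pics/w2.png

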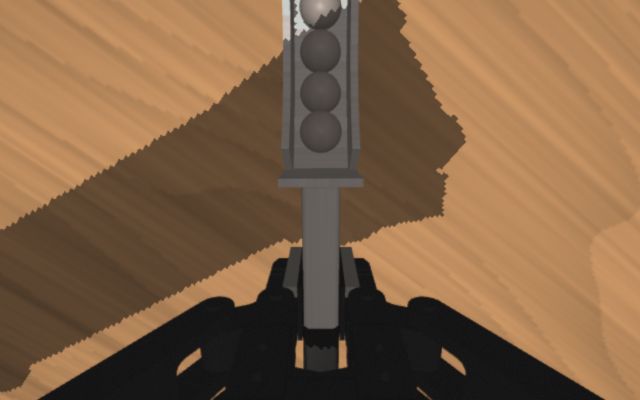

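The wrist picture shows the scoop at the same grip, with its rear wall at v=180. Its handle slopes 0.08 rad, so at 20 N the scoop pivots in the pads with its front edge still on the bench. I'll lower it level, grip hard and test whether that holds.

Call:
{"fn": "send_rows", "kwargs": {
  "rows": [
    [[0,0,0.1,0,0],[0,0,0.1,0,0],[0,0,0.1,0,0],[0,0,0,0,0]]
  ]
}}

```text
clock: 4.82
position: [514.5, -278.7, 106.3]
tool_rot: [2.973, 1.011, -0.0]
contact_force: [-3.2, -2.5, 3.9]
grip_width: 13.6
gripper_force: 24.6
```

Call:
{"fn": "send_rows", "kwargs": {
  "rows": [
    [[0,0,0,0,0],[0,0,0,0,0],[0,0,-0.1,0,0],[0,0,-0.1,0,0],[0,0,0,0,0],[0,0,0,0,0]]
  ],
  "newtons": 120
}}

```text
clock: 5.58
position: [514.4, -277.6, 113.6]
tool_rot: [-2.973, -1.013, 0.0]
contact_force: [-0.3, 0.6, -3.5]
grip_width: 12.0
gripper_force: 117.1
```

```bash
python3 -c "
from h import *
tilt()"
```

```text
-75 14 [111.7 112.7] | -39 425 [43.5 44.6] | -27 849 [43.7 44.6] | -15 1641 [21.5 44.7] | -3 3158 [15.1 45.2] | 9 16373 [-16.6  -2. ] | 21 1357 [43.9 45.2] | 33 1438 [42.4 44.9] | 45 3561 [42.7 66.3] | 57 2518 [57.  67.5] | 69 2464 [64.  74.4] | 81 2495 [69.  78.7] | 93 2431 [71.4 78.4] | 105 1685 [72.2 83.8] | 117 15 [111.7 112.7] | 
width 11.950012115601982 grip 117.10751295089722 F [-0.35  0.55 -3.48] T [-0.202  0.273 -0.031] clk 5.575 pos [ 514.4 -277.6  113.6]
```

At 117 N the scoop holds level, with the whole weight of about 3.5 N carried. I'll carry it now: lift and turn, then slide towards the dish on a heading of +y.

Call:
{"fn": "send_rows", "kwargs": {
  "rows": [
    [[0,0,-0.1,0,0],[0,0,-0.2,-0.1,0],[0,0,-0.2,-0.15,0],[0,0,-0.2,-0.15,0],[0,0,-0.2,-0.15,0],[0,0,-0.2,-0.15,0],[0,0,-0.2,-0.15,0],[0,0,-0.15,-0.15,0],[0,0,-0.1,-0.114,0],[0,0,0,-0.05,0],[0,0,0,0,0],[0,0,0,0,0]]
  ]
}}

```text
clock: 7.12
position: [514.6, -278.0, 176.0]
tool_rot: [2.222, 2.22, 0.0]
contact_force: [0.1, -0.6, -4.0]
grip_width: 11.9
gripper_force: 117.2
```

Call:
{"fn": "send_rows", "kwargs": {
  "rows": [
    [[0.25,0.1,0,0,0],[0.45,0.15,0,0,0],[0.5,0.15,0,0,0],[0.5,0.15,0,0,0],[0.5,0.15,0,0,0],[0.5,0.15,0,0,0],[0.5,0.15,0,0,0],[0.5,0.15,0,0,0],[0.5,0.15,0,0,0],[0.45,0.15,0,0,0],[0.4,0.15,0,0,0],[0.25,0.1,0,0,0],[0,0,0,0,0],[0,0,0,0,0]]
  ]
}}

```text
clock: 8.88
position: [582.4, -67.0, 175.7]
tool_rot: [2.223, 2.22, -0.002]
contact_force: [-0.0, -0.8, -4.2]
grip_width: 12.1
gripper_force: 117.2
```

Run:
```python
from h import *
from station import *
tilt()
f=grab_frame("top"); cv2.imwrite("pics/t3.png",f["pixels"][120:300,180:420,::-1]); P=cloud(f)
g=grab_frame("scene"); G=cloud(g)
for n,P in(("top",P),("scene",G)):
    Q=P.reshape(-1,3); m=Q[(abs(Q[:,0]-584)<95)&(abs(Q[:,1]-172)<95)&(Q[:,2]>22)&(Q[:,2]<38)]
    c,r=cv2.minEnclosingCircle(m[:,:2].astype(np.float32)); print(n,"dish",c,r)
    L=Q[(abs(Q[:,0]-590)<40)&(Q[:,2]>60)&(Q[:,2]<140)&(Q[:,1]>-20)&(Q[:,1]<250)]; print(" lip y",np.percentile(L[:,1],99.5),"x mid",np.median(L[:,0]))
im=g["pixels"][100:300,170:420,::-1]; cv2.imwrite("pics/s3.png",cv2.resize(im,None,fx=2.5,fy=2.5))
```

```text
-39 571 [43.7 45. ] | -27 1046 [43.7 44.8] | -15 1484 [21.3 44.6] | -3 2742 [ 9.9 44.9] | 9 15812 [-16.6  -2.6] | 21 1152 [44.  45.1] | 33 1390 [42.5 44.9] | 45 3599 [42.7 66. ] | 57 2458 [56.5 68.1] | 69 2443 [64.2 74.3] | 81 2419 [69.  78.4] | 93 2422 [71.3 78.1] | 105 1575 [72.  82.3] | 
width 12.138553283378247 grip 117.23328709602356 F [-0.01 -0.85 -4.18] T [-0.37  -0.017 -0.011] clk 8.875 pos [582.4 -67.  175.7]
top dish (582.5138549804688, 172.59494018554688) 79.77788543701172
 lip y 114.64361088053423 x mid 582.4095656428794
scene dish (583.461181640625, 169.01419067382812) 81.83458709716797
 lip y 114.08911701200078 x mid 587.569804875503
```

View pics/s3.png

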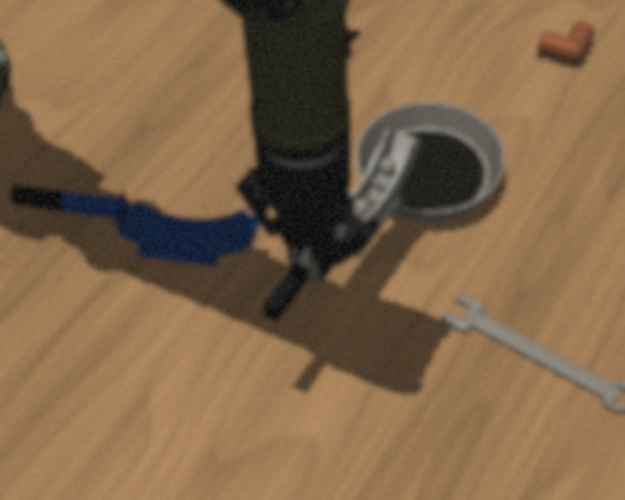

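The scene view shows the held scoop level, with its lip just over the near rim of the dish, and the blue scoop, wrench and elbow clear of it. Next I set the front of its foot on the near rim and loosen the grip.

Call:
{"fn": "send_rows", "kwargs": {
  "rows": [
    [[0.1,0,0,0,0],[0.2,0,0,0,0],[0.2,0,0.1,0,0],[0.1,0,0.2,0,0],[0,0,0.2,0,0],[0,0,0.2,0,0],[0,0,0.1,0,0],[0,0,0.05,0,0],[0,0,0,0,0],[0,0,0,0,0]]
  ]
}}

```text
clock: 10.28
position: [582.9, -41.9, 142.2]
tool_rot: [2.222, 2.221, 0.0]
contact_force: [-0.2, 0.4, -3.7]
grip_width: 12.0
gripper_force: 117.2
```

Call:
{"fn": "send_rows", "kwargs": {
  "rows": [
    [[0,0,0.05,0,0],[0,0,0.02,0,0],[0,0,0,0,0],[0,0,0,0,0]]
  ]
}}

```text
clock: 10.78
position: [582.7, -42.0, 139.2]
tool_rot: [2.222, 2.221, -0.0]
contact_force: [-0.4, 1.0, -3.6]
grip_width: 12.1
gripper_force: 117.3
```

Call:
{"fn": "send_rows", "kwargs": {
  "rows": [
    [[0,0,0,0,0],[0,0,0,0,0],[0,0,0,0,0]]
  ],
  "newtons": 20
}}

```text
clock: 11.15
position: [582.7, -42.0, 139.1]
tool_rot: [2.222, 2.221, -0.0]
contact_force: [-0.6, 0.1, -3.8]
grip_width: 11.9
gripper_force: 117.3
```

```bash
python3 -c "
from h import *
tilt()"
```

```text
-39 420 [43.6 44.7] | -27 998 [43.7 44.9] | -15 1677 [21.8 44.8] | -3 2941 [10.3 45.1] | 9 16118 [-16.6  -2.3] | 21 1164 [43.9 45.1] | 33 1388 [42.5 44.8] | 45 3613 [42.6 65.8] | 57 2456 [56.5 67.9] | 69 2444 [63.9 74.1] | 81 2432 [68.7 78. ] | 93 2433 [71. 78.] | 105 1564 [71.8 82. ] | 
width 11.945325175706198 grip 117.27761149406433 F [-0.58  0.12 -3.8 ] T [-0.332  0.081  0.058] clk 11.15 pos [582.7 -42.  139.1]
```

The grip stayed at 117 N, so the fingers don't back off on a lower force alone. I'll command an opening just below the free width instead.

Call:
{"fn": "send_rows", "kwargs": {
  "rows": [
    [[0,0,0,0,0.15],[0,0,0,0,0.15],[0,0,0,0,0.15]]
  ],
  "newtons": 20
}}

```text
clock: 11.58
position: [582.7, -41.9, 139.1]
tool_rot: [2.222, 2.221, 0.0]
contact_force: [1.0, 0.0, -3.8]
grip_width: 13.0
gripper_force: 56.0
```

Call:
{"fn": "send_rows", "kwargs": {
  "rows": [
    [[0,0,0,0,0.158],[0,0,0,0,0.158],[0,0,0,0,0.158]]
  ]
}}

```text
clock: 11.95
position: [582.6, -41.9, 139.1]
tool_rot: [2.222, 2.221, 0.0]
contact_force: [-0.1, -0.3, -3.0]
grip_width: 13.3
gripper_force: 23.8
```

```bash
python3 -c "
from h import *
tilt()"
```

```text
-39 407 [43.4 44.4] | -27 1033 [43.4 44.5] | -15 1773 [21.9 44.6] | -3 3007 [23.4 44.8] | 9 16146 [-16.5  -2.4] | 21 1165 [43.7 44.8] | 33 1394 [42.3 44.6] | 45 3609 [42.4 65.6] | 57 2468 [56.4 67.7] | 69 2447 [63.8 74. ] | 81 2426 [68.6 78. ] | 93 2438 [71.  77.8] | 105 1567 [71.7 82. ] | 
width 13.30173205202795 grip 23.784847855567932 F [-0.12 -0.26 -3.03] T [-0.25  -0.001  0.009] clk 11.95 pos [582.6 -41.9 139.1]
```

The grip is down to 24 N with the load partly on the rim. I'll follow the arc to a tilt of about 0.2 rad.

Call:
{"fn": "send_rows", "kwargs": {
  "rows": [
    [[0.04,0,-0.08,0,0.158],[0.04,0,-0.08,0,0.158],[0.04,0,-0.08,0,0.158],[0.04,0,-0.08,0,0.158],[0.04,0,-0.08,0,0.158],[0.04,0,-0.08,0,0.158],[0.04,0,-0.08,0,0.158],[0.04,0,-0.08,0,0.158],[0,0,0,0,0.158],[0,0,0,0,0.158]]
  ]
}}

```text
clock: 13.25
position: [582.7, -28.9, 164.8]
tool_rot: [-2.222, -2.221, -0.0]
contact_force: [0.6, -0.1, -3.1]
grip_width: 13.9
gripper_force: 23.7
```

```bash
python3 -c "
from h import *
tilt()"
```

```text
-39 177 [ 38.6 163. ] | -27 1340 [38.8 40.8] | -15 1825 [22.1 42.9] | -3 3022 [23.8 45.5] | 9 16097 [-16.6  -2.4] | 21 1172 [48.5 50.4] | 33 1890 [51.  53.4] | 45 2445 [51.3 79.8] | 57 2096 [70.1 81.7] | 69 1928 [80.3 89.9] | 81 1909 [87.2 96.5] | 93 1940 [91.1 99.9] | 105 1743 [ 93.  101.6] | 117 184 [112.3 115.9] | 
width 13.86181715929047 grip 23.73722344636917 F [ 0.61 -0.06 -3.12] T [ 0.047  0.051 -0.014] clk 13.25 pos [582.7 -28.9 164.8]
```

The tilt is 0.21 rad, as planned. On to 0.4.

Call:
{"fn": "send_rows", "kwargs": {
  "rows": [
    [[0.056,0,-0.072,0,0.158],[0.056,0,-0.072,0,0.158],[0.056,0,-0.072,0,0.158],[0.056,0,-0.072,0,0.158],[0.056,0,-0.072,0,0.158],[0.056,0,-0.072,0,0.158],[0.056,0,-0.072,0,0.158],[0.056,0,-0.072,0,0.158],[0,0,0,0,0.158],[0,0,0,0,0.158],[0,0,0,0,0.158]]
  ]
}}

```text
clock: 14.68
position: [582.7, -11.0, 187.8]
tool_rot: [-2.222, -2.221, -0.001]
contact_force: [0.4, 0.8, -2.7]
grip_width: 13.5
gripper_force: 23.9
```

```bash
cat >> h.py <<'E'
def dish(tag=None):
    "crops of dish from scene and wrist views"
    from station import grab_frame
    a=grab_frame("scene")["pixels"][110:210,250:390,::-1]; t=grab_frame("top")["pixels"][160:250,220:346,::-1]; w=grab_frame("wrist")["pixels"][:200,220:420,::-1]
    a=cv2.resize(a,(560,400),interpolation=cv2.INTER_CUBIC); w=cv2.resize(w,(240,240)); t=cv2.resize(t,(240,160))
    if tag: cv2.imwrite(f"pics/{tag}.png",np.hstack([a,np.vstack([w,t])]))
E
python3 -c "
from h import *
tilt(); dish('d1')"
```

```text
-51 46 [185.8 186.8] | -39 210 [185.8 186.9] | -27 1197 [34.4 36.9] | -15 1932 [22.  40.5] | -3 2943 [15.9 45.6] | 9 15959 [-16.6  -2.5] | 21 1303 [53.2 56.4] | 33 2455 [58.7 62.8] | 45 2000 [ 61. 106.] | 57 1607 [ 88.2 103.5] | 69 1509 [100.2 112.3] | 81 1473 [108.2 119.4] | 93 1434 [112.9 121.3] | 105 1571 [115.9 123. ] | 117 754 [116.8 138. ] | 
width 13.451288846574759 grip 23.857949674129486 F [ 0.41  0.84 -2.74] T [ 0.222 -0.023 -0.026] clk 14.675 pos [582.7 -11.  187.8]
```

View pics/d1.png

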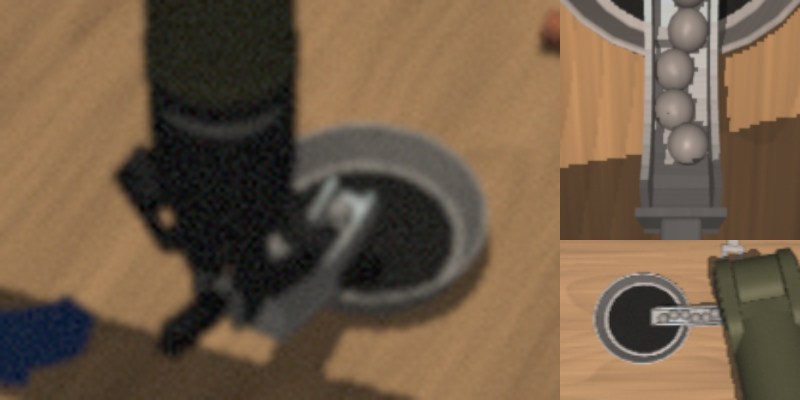

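The picture shows the scoop tilted about 0.41 rad, its lip near the dish's middle, five balls visible in the wrist crop and the dish empty. I'll tip on in small steps and count the balls in the dish by range.

Call:
{"fn": "send_rows", "kwargs": {
  "rows": [
    [[0.044,0,-0.042,0,0.158],[0.044,0,-0.042,0,0.158],[0.044,0,-0.042,0,0.158],[0.044,0,-0.042,0,0.158],[0.044,0,-0.042,0,0.158],[0.044,0,-0.042,0,0.158],[0,0,0,0,0.158],[0,0,0,0,0.158],[0,0,0,0,0.158],[0,0,0,0,0.158]]
  ]
}}

```text
clock: 16.12
position: [582.7, -0.5, 197.8]
tool_rot: [-2.222, -2.221, -0.0]
contact_force: [-0.4, 0.6, -3.0]
grip_width: 13.5
gripper_force: 24.0
```

```bash
cat >> h.py <<'E'
def count(top=28):
    from station import grab_frame
    for n in("top","scene"):
        f=grab_frame(n); P=cloud(f); r=np.hypot(P[...,0]-583.5,P[...,1]-172)
        m=((r<61)&(P[...,2]>13)&(P[...,2]<top)&(f["range_z"]>0)).astype(np.uint8)
        g=f["pixels"].mean(2); k,l,st,c=cv2.connectedComponentsWithStats(m)
        print(n,"px",m.sum(),[(int(st[i,4]),c[i].round().tolist(),round(float(g[l==i].mean())),P[l==i].mean(0).round().tolist()) for i in range(1,k) if st[i,4]>5])
E
python3 -c "
from h import *
tilt(); count()"
```

```text
-51 104 [195.7 196.9] | -39 185 [195.7 196.8] | -27 1042 [32.5 35. ] | -15 1969 [22.2 38.9] | -3 2907 [17.5 45.5] | 9 16019 [-16.6  -2.5] | 21 1386 [55.8 59.8] | 33 2810 [62.6 68.3] | 45 1590 [ 81.9 118.5] | 57 1426 [ 98.8 114.3] | 69 1349 [111.5 123.4] | 81 1293 [119.4 131. ] | 93 1338 [124.7 134.3] | 105 1302 [127.5 134.3] | 117 1032 [128.3 139.8] | 129 8 [189.7 190.9] | 
width 13.451438342113242 grip 24.00908052921295 F [-0.41  0.57 -3.04] T [0.013 0.003 0.026] clk 16.125 pos [ 5.827e+02 -5.000e-01  1.978e+02]
top px 1 []
scene px 0 []
```

Call:
{"fn": "send_rows", "kwargs": {
  "rows": [
    [[0.048,0,-0.038,0,0.158],[0.048,0,-0.038,0,0.158],[0.048,0,-0.038,0,0.158],[0,0,0,0,0.158],[0,0,0,0,0.158],[0,0,0,0,0.158],[0,0,0,0,0.158],[0,0,0,0,0.158]]
  ]
}}

```text
clock: 17.27
position: [582.7, 5.2, 202.4]
tool_rot: [2.222, 2.221, 0.0]
contact_force: [0.5, 0.5, -2.6]
grip_width: 13.3
gripper_force: 24.2
```

```bash
python3 -c "
from h import *
tilt(); count()"
```

```text
-51 123 [200.3 201.5] | -39 177 [200.2 201.5] | -27 966 [31.5 34. ] | -15 1957 [22.3 38. ] | -3 2939 [21.9 45.5] | 9 16038 [-16.6  -2.5] | 21 1466 [57.1 61.7] | 33 2823 [64.8 72.8] | 45 1542 [ 84.6 125.6] | 57 1319 [105.1 122.2] | 69 1241 [117.4 130.2] | 81 1271 [125.5 137.1] | 93 1211 [130.7 138.6] | 105 1320 [133.5 140.8] | 117 1071 [134.3 145.5] | 129 42 [155.9 195.4] | 
width 13.344596477463641 grip 24.17384773492813 F [ 0.54  0.48 -2.62] T [0.01  0.008 0.023] clk 17.275 pos [582.7   5.2 202.4]
top px 5 []
scene px 2 []
```

Call:
{"fn": "send_rows", "kwargs": {
  "rows": [
    [[0.04,0,-0.03,0,0.158],[0.04,0,-0.03,0,0.158],[0.04,0,-0.03,0,0.158],[0,0,0,0,0.158],[0,0,0,0,0.158],[0,0,0,0,0.158],[0,0,0,0,0.158],[0,0,0,0,0.158]]
  ]
}}

```text
clock: 18.42
position: [582.6, 9.9, 206.0]
tool_rot: [-2.222, -2.221, 0.0]
contact_force: [-0.8, 1.5, -3.4]
grip_width: 13.4
gripper_force: 24.3
```

```bash
python3 -c "
from h import *
tilt(); count(); dish('d2')"
```

```text
-51 144 [203.9 205. ] | -39 157 [204.1 205. ] | -27 896 [30.7 33.2] | -15 1942 [22.3 37.2] | -3 2987 [22.9 45.5] | 9 16047 [-16.6  -2.5] | 21 1547 [58.3 63.5] | 33 2849 [66.5 76.4] | 45 1509 [ 88.2 131. ] | 57 1233 [110.2 142. ] | 69 1148 [122.3 149.3] | 81 1257 [130.3 140.5] | 93 1174 [135.3 144.7] | 105 1207 [138.3 147.3] | 117 1135 [139. 146.] | 129 86 [159.8 162. ] | 
width 13.43080115696116 grip 24.272393882274628 F [-0.81  1.54 -3.41] T [-0.096  0.054  0.036] clk 18.425 pos [582.6   9.9 206. ]
top px 53 [(24, [263.0, 201.0], 122, [592.0, 172.0, 19.0]), (27, [254.0, 208.0], 118, [571.0, 201.0, 20.0])]
scene px 48 [(25, [343.0, 156.0], 100, [574.0, 200.0, 20.0]), (23, [346.0, 167.0], 89, [598.0, 167.0, 20.0])]
```

View pics/d2.png

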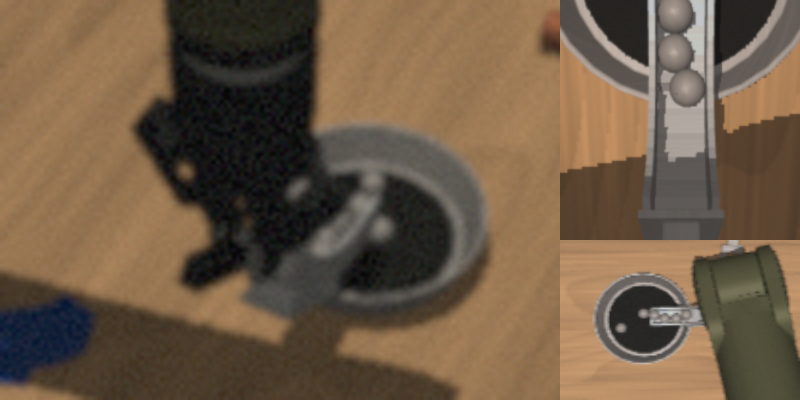

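The picture shows two balls resting in the dish, at top-view pixels (263,201) and (254,208), and the others still in the trough. Two is enough, so I reverse along the same arc.

Call:
{"fn": "send_rows", "kwargs": {
  "rows": [
    [[-0.04,0,0.03,0,0.158],[-0.04,0,0.03,0,0.158],[-0.04,0,0.03,0,0.158],[-0.048,0,0.038,0,0.158],[-0.048,0,0.038,0,0.158],[-0.048,0,0.038,0,0.158],[-0.044,0,0.042,0,0.158],[-0.044,0,0.042,0,0.158],[-0.044,0,0.042,0,0.158],[-0.044,0,0.042,0,0.158],[-0.044,0,0.042,0,0.158],[-0.044,0,0.042,0,0.158],[-0.056,0,0.072,0,0.158],[-0.056,0,0.072,0,0.158],[-0.056,0,0.072,0,0.158],[-0.056,0,0.072,0,0.158],[0,0,0,0,0.158]]
  ]
}}

```text
clock: 20.85
position: [582.6, -20.6, 175.9]
tool_rot: [-2.223, -2.22, 0.001]
contact_force: [0.7, -1.7, 0.9]
grip_width: 13.3
gripper_force: 23.9
```

```bash
python3 -c "
from h import *
tilt(); count()"
```

```text
-39 181 [173.8 175. ] | -27 1346 [37.1 39.3] | -15 1853 [22.1 42.2] | -3 3044 [22. 46.] | 9 15965 [-16.7  -2.6] | 21 1166 [50.9 53.2] | 33 2117 [54.8 57.9] | 45 2410 [55.9 96.9] | 57 1796 [ 77.8 108.4] | 69 1651 [ 89.1 115.7] | 81 1631 [ 96.4 121. ] | 93 1777 [101.4 109.8] | 105 1890 [103.6 112.3] | 117 269 [108.7 117.7] | 
width 13.289489735560318 grip 23.883703351020813 F [ 0.69 -1.74  0.87] T [-0.069 -0.033 -0.003] clk 20.85 pos [582.6 -20.6 175.9]
top px 48 [(22, [263.0, 201.0], 123, [593.0, 171.0, 20.0]), (22, [251.0, 209.0], 125, [567.0, 209.0, 19.0])]
scene px 67 [(32, [343.0, 155.0], 95, [571.0, 204.0, 19.0]), (33, [345.0, 167.0], 93, [596.0, 166.0, 19.0])]
```

Call:
{"fn": "send_rows", "kwargs": {
  "rows": [
    [[-0.056,0,0.072,0,0.158],[-0.056,0,0.072,0,0.158],[-0.056,0,0.072,0,0.158],[-0.056,0,0.072,0,0.158],[-0.04,0,0.08,0,0.158],[-0.04,0,0.08,0,0.158],[-0.04,0,0.08,0,0.158],[-0.04,0,0.08,0,0.158],[-0.04,0,0.08,0,0.158],[-0.04,0,0.08,0,0.158],[-0.04,0,0.08,0,0.158],[-0.04,0,0.08,0,0.158],[0,0,0,0,0.158],[0,0,0,0,0.158]]
  ]
}}

```text
clock: 22.75
position: [582.5, -41.9, 138.9]
tool_rot: [-2.222, -2.221, 0.0]
contact_force: [0.3, 2.1, -0.2]
grip_width: 13.8
gripper_force: 23.3
```

```bash
python3 -c "
from h import *
tilt(); count()"
```

```text
-39 458 [44.4 45.4] | -27 1014 [44.4 45.6] | -15 1781 [21.6 45.5] | -3 3012 [22.6 45.6] | 9 16129 [-16.6  -2.4] | 21 1157 [44.4 45.5] | 33 1333 [42.9 45.3] | 45 3677 [42.8 65.3] | 57 2440 [56.3 83. ] | 69 2296 [63.9 88.3] | 81 2514 [68.8 78. ] | 93 2572 [71.1 79.4] | 105 1397 [71.8 78.9] | 
width 13.831781371303727 grip 23.310146033763885 F [ 0.25  2.1  -0.25] T [ 0.336 -0.109 -0.041] clk 22.75 pos [582.5 -41.9 138.9]
top px 51 [(23, [263.0, 201.0], 119, [593.0, 172.0, 19.0]), (22, [251.0, 209.0], 129, [567.0, 209.0, 21.0])]
scene px 65 [(31, [343.0, 155.0], 95, [571.0, 204.0, 19.0]), (32, [345.0, 167.0], 95, [596.0, 166.0, 19.0])]
```

The scoop is level again with two balls in the dish. I'll grip firmly, lift clear, back off and set it down on free bench.

Call:
{"fn": "send_rows", "kwargs": {
  "rows": [
    [[0,0,0,0,0],[0,0,0,0,0],[0,0,0,0,0],[0,0,-0.1,0,0],[0,0,-0.2,0,0],[0,0,-0.2,0,0],[0,0,-0.1,0,0],[0,0,0,0,0]]
  ],
  "newtons": 120
}}

```text
clock: 23.9
position: [582.9, -42.0, 163.6]
tool_rot: [2.221, 2.22, 0.001]
contact_force: [0.8, 0.1, -3.3]
grip_width: 11.8
gripper_force: 117.1
```

```bash
python3 -c "
from h import *
tilt()"
```

```text
-39 546 [44.5 45.6] | -27 1092 [44.6 45.7] | -15 1529 [21.4 45.5] | -3 2805 [10.9 45.7] | 9 15881 [-16.7  -2.6] | 21 1150 [44.9 46. ] | 33 1317 [43.7 46. ] | 45 3649 [43.5 67.1] | 57 2370 [57.4 84. ] | 69 2278 [64.9 89.4] | 81 2499 [69.8 78.9] | 93 2520 [72.3 80.7] | 105 1421 [73.  80.1] | 
width 11.839827590092955 grip 117.11969375610352 F [ 0.81  0.11 -3.28] T [-0.358  0.012  0.019] clk 23.9 pos [582.9 -42.  163.6]
```

Call:
{"fn": "send_rows", "kwargs": {
  "rows": [
    [[-0.1,0,0,0,0],[-0.25,0,0,0,0],[-0.4,0,0,0,0],[-0.5,0,0,0,0],[-0.5,0,0,0,0],[-0.5,0,0,0,0],[-0.5,0,0,0,0],[-0.5,0,0,0,0],[-0.4,0,0.1,0,0],[-0.25,0,0.2,0,0],[-0.1,0,0.2,0,0],[0,0,0.2,0,0],[0,0,0.2,0,0],[0,0,0.2,0,0],[0,0,0.1,0,0],[0,0,0.05,0,0],[0,0,0.05,0,0],[0,0,0,0,0],[0,0,0,0,0]]
  ]
}}

```text
clock: 26.32
position: [582.7, -202.0, 111.3]
tool_rot: [2.222, 2.221, 0.0]
contact_force: [0.1, 0.1, -3.9]
grip_width: 11.7
gripper_force: 117.2
```

Call:
{"fn": "send_rows", "kwargs": {
  "rows": [
    [[0,0,0.04,0,0],[0,0,0.04,0,0],[0,0,0.02,0,0],[0,0,0,0,0]]
  ]
}}

```text
clock: 26.82
position: [582.7, -202.1, 107.6]
tool_rot: [2.222, 2.22, -0.0]
contact_force: [-1.4, -0.3, 1.0]
grip_width: 11.9
gripper_force: 117.8
```

The foot is touching. I'll ease the grip so it settles, then open and retreat straight up.

Call:
{"fn": "send_rows", "kwargs": {
  "rows": [
    [[0,0,0,0,0.15],[0,0,0,0,0.158],[0,0,0.01,0,0.158],[0,0,0,0,0.165],[0,0,0,0,0.18],[0,0,0,0,0.22],[0,0,0,0,0.3],[0,0,0,0,0.5],[0,0,0,0,0.8],[0,0,0,0,1],[0,0,0,0,1],[0,0,0,0,1],[0,0,-0.2,0,1],[0,0,-0.5,0,1],[0,0,-0.8,0,1],[0,0,-0.8,0,1],[0,0,-0.8,0,1],[0,0,0,0,1],[0,0,0,0,1],[0,0,0,0,1]]
  ],
  "newtons": 20
}}

```text
clock: 29.32
position: [581.9, -201.8, 229.7]
tool_rot: [-2.221, -2.22, 0.001]
contact_force: [-0.2, -0.6, 0.3]
grip_width: 85.5
gripper_force: 0.0
```

Run:
```python
from h import *
from station import *
tilt(); count()
a=grab_frame("scene")["pixels"][100:330,170:440,::-1]; w=grab_frame("wrist")["pixels"][:,170:470,::-1]
cv2.imwrite("pics/fin.png",np.hstack([cv2.resize(a,(470,400),interpolation=cv2.INTER_CUBIC),w]))
```

```text
-75 316 [167.2 228.6] | -63 529 [166.7 227. ] | -51 549 [166.7 227.5] | -39 577 [166.8 227.7] | -27 592 [166.8 227.4] | -15 615 [166.7 227.8] | -3 625 [167.  227.6] | 9 6118 [-16.5  -7.6] | 21 675 [166.9 227.7] | 33 502 [165.2 168.2] | 45 948 [165.5 198.6] | 57 779 [179.3 206.3] | 69 772 [186.9 210.7] | 81 795 [191.7 200.9] | 93 848 [194.  202.1] | 105 899 [193.8 204.9] | 117 904 [191.9 201.3] | 129 902 [188.7 198. ] | 
width 85.51042179289158 grip 0.0 F [-0.23 -0.65  0.32] T [-0.009 -0.025  0.008] clk 29.325 pos [ 581.9 -201.8  229.7]
top px 50 [(24, [263.0, 201.0], 128, [593.0, 172.0, 20.0]), (24, [251.0, 209.0], 130, [567.0, 209.0, 20.0])]
scene px 65 [(30, [343.0, 155.0], 100, [571.0, 204.0, 20.0]), (34, [345.0, 167.0], 97, [596.0, 166.0, 19.0])]
```

View pics/fin.png

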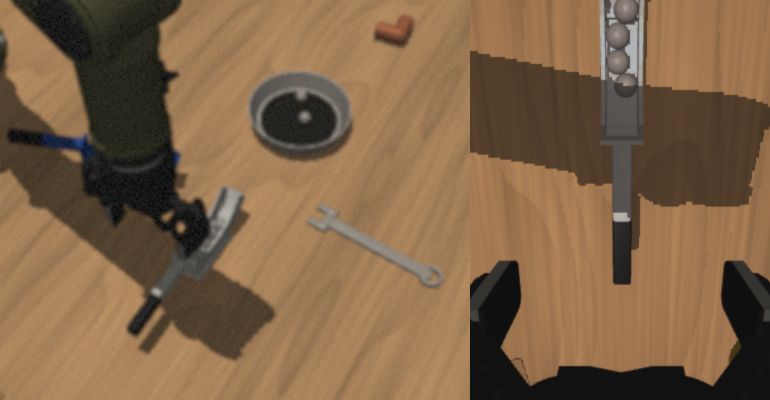

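The last picture shows two balls in the dish at (300,95) and (305,117). The scoop stands level on the bench with its four balls, the gripper is open and clear, and the wrench and elbow are where they were.

```bash
python3 -c "
from station import *
print(finish_job())"
```

```text
the job is handed in; nothing more can be done
None
```

Job handed in at about 29 s: two balls are in the dish and four stayed in the aluminium scoop, which is released and level on the bench about 160 mm back from the dish, with nothing spilled or disturbed in the views I checked.

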